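# Tuck a flashing strip under a lapped cover plate and hold it down

## Robot

A 6-joint arm with a two-finger parallel gripper is mounted at the origin on a cart in front of the work surface, level with it; the furniture and walls round the work are solid. World frame = base frame: x ahead of the robot, y to its left, z up, the work surface at z = 0. Lengths are in m, angles in rad, forces in N, time in s.
With the tool pointing down it reaches from about 0.275 to 0.725 m from the base axis. Payload 5.6 kg.
Tool frame: the origin (TCP) lies midway between the tips of the shut fingers; the grasp point (between the pads) lies 19 mm behind it; z points along the fingers, y is the line along which they close (so a half turn about z gives the same grasp; the last joint's range is limited). The gripper opens to 85 mm and grips with 20 to 120 N. Pads are 22 mm wide; open, the fingers measure 114 mm over their backs; the gripper's body (76 mm by 85 mm) begins 54 mm behind the grasp point. The pads swing forward as they close: fully open they stand 13 mm farther back than shut.
Start: joints at [-0.848, 0.255, 0.108, 0, -1.424, -0.285], TCP at [0.233, -0.498, 0.231] pointing down, gripper open.
Joint ranges: [-2.95, 2.95], [-1.21, 1.97], [-1.09, 1.5], [-2.87, 1.71], [-2.94, -0.07], [-3.05, 3.05]. Speed limits (rad/s): [2.57, 2.57, 3.14, 3.14, 3.14, 3.14].

## Interface

Orientations are given as [roll, pitch, yaw] about the fixed x, y, z axes, in that order (R = Rz(yaw) Ry(pitch) Rx(roll)).
In Python, from workcell import telemetry, get_image, order gives the robot as it stands.
- The arm moves only by the tool move_arm, never from a script. Its argument "plan" is a list of rows, each an object of numbers: "x", "y", "z": the shift along the tool's x, y, z in m; "turn": the turn about the tool's z in degrees; "grip": the opening, from -1 (shut) to 1 (fully open), so that 0 is half open. A call has 1 to 8 rows; each row is the pose to reach, as a shift and turn from the pose commanded when the call began, along the tool's axes at that moment; what a row does not reach only later rows make up. A row lasts 1/8 s, in which the tool goes at most 62.5 mm and 10.7 degrees, less where a joint would pass 70% of its speed; a pose out of reach is approached as far as the arm can. A call with a gripper value outside its range is refused whole. The fingers move at their own pace and stop on an object; "force" is the grip in N (left out, the last holds). Time passes only in rows, so rows that repeat a pose let the fingers close. It gives the time, the measured TCP pose, the force, the opening and the grip force at its end, in the units of the state.
- telemetry.read_state(): the state, without advancing time (a new reading comes with each control period).
- get_image(name): name is "scene" or "top" or "wrist"; returns a dict with "frame" (400x640x3 uint8, red, green, blue), "fx", "fy", "cx", "cy" (pixels), "T" (4x4, takes a point from camera to world coordinates). Camera axes: x right, y up, looking along -z (the intrinsics and any distortion apply to the point x, -y, -z); pixel columns grow to the right and rows downward; lengths in m; the calibration is good to about 2 mm. A picture is of the moment at which its call begins. There is no depth.
- order.close_job(): hands the job in; it is judged then, once.
The state is a dict: "time": time; "joint_positions": joint angles; "dq": joint speeds; "effort": joint torques, N m; "tool_pos": TCP position; "tool_rot": TCP orientation; "contact_force": force on the tool from outside, world axes, zero at the start; "moment": the same for the moment, N m; "finger_gap": opening from 0.0 (shut) to 1.0 (fully open); "grasp_force": force on a finger pad.
Only numpy, scipy, OpenCV 4.12 (cv2) and the standard library are available. Lean on these libraries where they do the work, as an engineer would, in place of code of your own. Each camera call takes 0.05 s, during which the arm holds its last target. There are 200 camera calls.

## Task

Clear the two offcuts off the wooden board into the grey scrap bin. Then take the aluminium angle strip by its upstand, lay it on the board and slide the front edge of its flat leaf under the lip of the hinged cover plate until it meets the stop inside, square and centred within about 2 cm, without lifting the cover. Finish while still holding the strip, pressing it firmly flat against the board (about 10 N), and leave the screwdriver, marker pen and tape roll where they are.

Things in the scene. Friction and masses are not known exactly. Their poses are not given: they have to be found in the camera images.
- board: Fixed plywood board lying on the bench, 220 (x) x 220 (y) x 12 mm thick; origin at the centre of its underside. Its +x points roughly away from the robot (yaw within 0.25 rad). Its near half (x from -110 to about -7 mm) is bare apron; its far half is overlapped by the grey hinged cover plate.
- lip (a point): Board-top point (12 mm above the bench) under the middle of the cover's front edge, at x = y = 0 of the board; board axes. The strip goes in along +x: clear slot 7 mm high, 172 mm wide between wooden packers; turned-up hem in front (x = -5 to +5 mm) with a mouth about 9 mm high. A fixed stop rib 6 mm high stands across inside, near face at x = 32 mm: fully home.
- cover (a joint): Hinge of the grey painted cover plate (100 x 200 x 4 mm, 0.25 kg, held down only by its own weight), rad: 0 = lying down as at the start, positive = front lip lifted. Hinge line at x = 104 mm of the board, 21 mm above the bench.
- cover_lip (a point): Middle of the cover plate's front edge, top side (about 23 mm above the bench).
- strip: Loose aluminium angle strip, about 0.15 kg, flat on the bench left or right of the board. Leaf 75 (x) x 110 (y) x 4 mm; along its rear edge (x = -37.5 to -29.5 mm) an upstand 8 mm thick, 45 mm high, 110 mm wide. Origin at the centre of the leaf's underside; +x points to the front edge, which goes under the cover; +z up. Starts within 0.4 rad of straight ahead.
- strip_edge (a point): Middle of the front edge of the strip's leaf, at the underside (x = 37.5 mm, z = 0 of the strip).
- strip_grip (a point): Middle of the strip's upstand, where to grip it across its 8 mm thickness (along the strip's x), 32 mm above the leaf's underside.
- bin: Open-topped loose grey plastic scrap bin, 0.6 kg, 130 (x) x 150 (y) x 65 mm high, walls 4 mm; origin at the centre of its underside. Stands on the bench on the other side of the board from the strip.
- batten_offcut: Loose offcut of light wooden batten lying on the apron, 26 mm wide (y), 22 mm high, 64 mm long (x = -25 to +39 mm; the last 14 mm at +x is a rebate only 11 mm high). Origin under the centre of the 50 mm full-height part. Grip across y.
- channel_offcut: Loose offcut of white plastic U-channel lying open side up on the apron, 45 mm long (x), 30 mm wide (y), 24 mm high, walls 3 mm. Origin at the centre of its underside. Grip across y.
- screwdriver: Screwdriver with a red and black handle, 186 mm long, 21 mm thick, lying on the bench between robot and board. Bystander.
- marker_pen: White and blue marker pen, 127 mm long, 17 mm thick, lying on the bench right of the board. Bystander.
- tape_roll: Roll of black tape, 64 mm across, 18 mm high, lying on the bench left of the board. Bystander.

How it is judged:
By the outcome, as a careful person would: the job done as asked, in the order asked, and still so for the second after the job is handed in, while the arm keeps its last pose, push and grip.
It also fails if it takes over 67 s, if anything falls off the work surface, if the arm or the gripper's body presses on something with over 40 N, if the wrist force passes 120 N, or if a joint passes its speed limit or range.

## Working session

There is one attempt and no reset: what is moved stays moved. The work goes in short steps, Python scripts to look and compute and a tool call to move; the robot and the scene stay as the last step left them, time stands still between calls to the robot, and variables do not carry over. Pictures are saved under pics/ and viewed, at most 11 in all, crops included, and the job is handed in when it is done.

Besides the shell and the picture viewer there is one more tool, called after ">>>" as name(argument=value, ...) on one line, values as JSON. move_arm: Moves the arm, as the interface text tells. Its arguments: {"type":"object","properties":{"plan":{"type":"array","items":{"type":"object","properties":{"x":{"type":"number"},"y":{"type":"number"},"z":{"type":"number"},"turn":{"type":"number"},"grip":{"type":"number"}}}},"force":{"type":"number"}},"required":["plan"]}

```bash
mkdir -p pics; ls
python3 - <<'E'
from workcell import telemetry,get_image
import cv2,numpy as np
for n in ("top","scene"):
    d=get_image(n); cv2.imwrite(f"pics/{n}0.png",d["frame"][:,:,::-1])
    print(n,{k:v for k,v in d.items() if k!="frame"})
print(telemetry.read_state())
E
```

```text
pics
top {'fx': 407.91591290036985, 'fy': 407.91591290036985, 'cx': 309.1327890073093, 'cy': 199.10194234909514, 'T': array([[ 0.00310642,  0.99826313, -0.05883094,  0.47662214],
       [-0.99958774,  0.004779  ,  0.02831098, -0.09308264],
       [ 0.02854296,  0.05871874,  0.99786643,  1.10282669],
       [ 0.        ,  0.        ,  0.        ,  1.        ]])}
scene {'fx': 510.688267464124, 'fy': 510.688267464124, 'cx': 320.0758198230903, 'cy': 202.0132780515472, 'T': array([[-0.86692978,  0.21080391, -0.45165746, -0.11752591],
       [-0.49794978, -0.4060816 ,  0.76625306,  1.00158908],
       [-0.02188065,  0.88919033,  0.45701399,  0.73205497],
       [ 0.        ,  0.        ,  0.        ,  1.        ]])}
{'time': 0.1, 'joint_positions': array([-8.48397260e-01,  2.55693211e-01,  1.07123663e-01, -3.96791037e-04,
       -1.42388978e+00, -2.84602624e-01]), 'dq': array([ 0.00101003, -0.00185184,  0.00346176, -0.00102324,  0.00136424,
        0.00154653]), 'effort': array([-2.89339478e-03, -3.87604129e+01,  2.38473201e+01,  5.37795514e+00,
       -3.82688188e-03,  8.72725337e-06]), 'tool_pos': array([ 0.23302637, -0.4977103 ,  0.23048319]), 'tool_rot': array([ 3.13988636e+00, -9.02997101e-05, -2.70385454e+00]), 'contact_force': array([ 0.40574192,  0.00662611, -0.32347631]), 'moment': array([0.03497137, 0.03158724, 0.04432907]), 'grasp_force': 0.0, 'finger_gap': 1.0025822724291031}
```

View pics/top0.png

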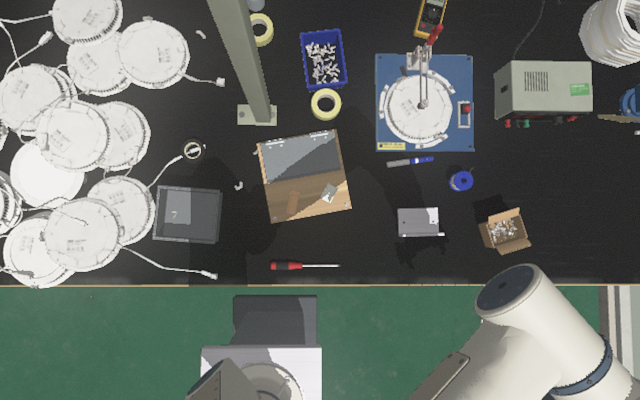

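View pics/scene0.png

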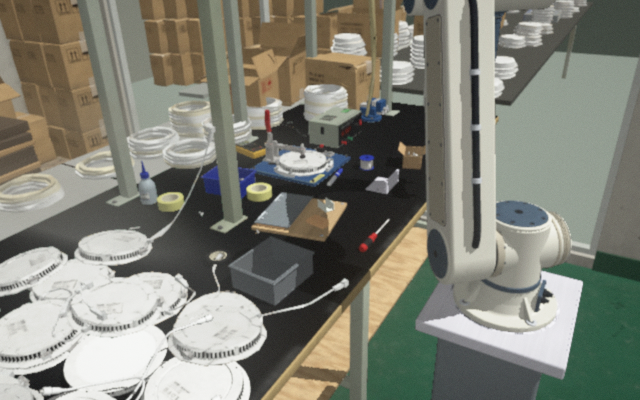

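Top view: board with corners near (257,137), (338,130), (352,210), (272,222). The channel offcut is near (329,193), the batten near (292,200), the strip near (420,222) and the bin near (188,214). A post stands at (257,115). Next I zoom in.

```bash
cat > h.py <<'E'
from workcell import telemetry,get_image,order
import cv2,numpy as np
def ray(d,u,v):
    r=d["T"][:3,:3]@np.array([(u-d["cx"])/d["fx"],-(v-d["cy"])/d["fy"],-1.]); return d["T"][:3,3],r
def px(d,u,v,z):
    o,r=ray(d,u,v); return (o+r*(z-o[2])/r[2])[:2]
def proj(d,P):
    p=d["T"][:3,:3].T@(np.array(P)-d["T"][:3,3]); return np.array([d["cx"]+d["fx"]*p[0]/-p[2], d["cy"]-d["fy"]*p[1]/-p[2]])
def crop(d,u0,v0,w,h,s,name):
    c=d["frame"][v0:v0+h,u0:u0+w,::-1]; cv2.imwrite("pics/"+name,cv2.resize(c,None,fx=s,fy=s,interpolation=cv2.INTER_CUBIC))
def totool(p,yaw,rot=None):
    "world shift -> tool axes at current measured pose"
    from scipy.spatial.transform import Rotation as R
    s=telemetry.read_state(); return R.from_euler("xyz",s["tool_rot"]).as_matrix().T@(np.array(p)-s["tool_pos"])
E
python3 - <<'E'
from h import *
d=get_image("top")
crop(d,250,122,200,148,4,"c1.png")
print(d["T"][:3,3])
for n,q,z in (("board",[(257,137),(338,130),(352,210),(272,222)],.012),("bin",[(161,186),(221,188),(217,243),(154,240)],.065),("strip",[(398,208),(438,208),(439,236),(400,236)],0.02)):
    print(n,[px(d,*a,z).round(3).tolist() for a in q])
E
```

```text
[ 0.47662214 -0.09308264  1.10282669]
board [[0.708, 0.017], [0.729, -0.202], [0.512, -0.239], [0.479, -0.025]]
bin [[0.569, 0.252], [0.565, 0.101], [0.426, 0.109], [0.433, 0.266]]
strip [[0.518, -0.362], [0.518, -0.47], [0.443, -0.471], [0.443, -0.366]]
```

View pics/c1.png

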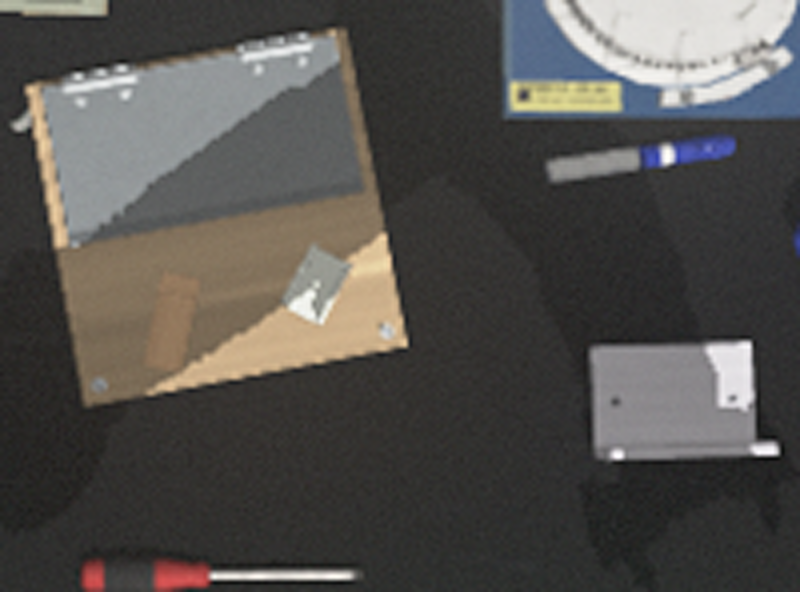

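Crop (scale 4, offset 250,122):
- **Board corners:** (27,86), (343,28), (407,347), (85,406).
- **Batten:** (162,274), (198,278), (184,372), (145,366), with the rebate at the far end.
- **Channel:** (314,243), (352,265), (321,324), (282,302).
- **Strip:** leaf front edge (590,347)–(752,341), with the upstand at the near side.

```bash
cat >> h.py <<'E'
def quad(d,q,z): return np.array([px(d,u/4+250,v/4+122,z) for u,v in q])
E
python3 - <<'E'
from h import *
d=get_image("top")
def ang(a,b): return np.arctan2(*(b-a)[::-1])
B=quad(d,[(27,86),(343,28),(407,347),(85,406)],.012)
print("board c",B.mean(0),"yaws",ang(B[3],B[0]),ang(B[2],B[1]),ang(B[1],B[0])-np.pi/2,ang(B[2],B[3])-np.pi/2,[np.linalg.norm(B[i]-B[i-1]) for i in range(4)])
T=quad(d,[(162,274),(198,278),(184,372),(145,366)],.033);print("batten",T.mean(0),ang((T[2]+T[3])/2,(T[0]+T[1])/2),np.linalg.norm(T[0]-T[3]))
C=quad(d,[(314,243),(352,265),(321,324),(282,302)],.036);print("chan",C.mean(0),ang(C[3],C[0]),np.linalg.norm(C[0]-C[3]),np.linalg.norm(C[0]-C[1]))
f=quad(d,[(590,347),(752,341)],.004);print("front",f,f.mean(0),ang(f[1],f[0])-np.pi/2,np.linalg.norm(f[0]-f[1]))
u=quad(d,[(600,458),(778,455)],.045);print("up rear",u,u.mean(0))
# strip colour rect
print("post",px(d,257,115,0), "scene-bin",)
print(px(d,290,267,0.01),px(d,160,186,.065))
b=np.array([px(d,*a,.065) for a in [(161,186),(221,188),(217,243),(154,240)]]);print("bin",b.mean(0))
E
```

```text
board c [ 0.60320452 -0.11000607] yaws 0.18759621757642903 0.19580820666722 0.19263973101089182 0.18455781047493036 [np.float64(0.21865283546354428), np.float64(0.21716278771889855), np.float64(0.22042084880141974), np.float64(0.2189711097590116)]
batten [ 0.53028823 -0.08129093] -0.159436424794619 0.061418012293357103
chan [ 0.5561855  -0.17634512] -0.49440233244919474 0.044285029916790286 0.028871392822851703
front [[ 0.51633736 -0.3641353 ]
 [ 0.5208763  -0.47510208]] [ 0.51860683 -0.41961869] 0.04088074654433216 0.11105956716880072
up rear [[ 0.44266759 -0.35986748]
 [ 0.44487219 -0.47680987]] [ 0.44376989 -0.41833868]
post [0.77116449 0.01885373] scene-bin
[ 0.36021389 -0.0738273 ] [0.56918226 0.25473309]
bin [0.49834253 0.18226023]
```

>>> move_arm(plan=[{"x": -0.06, "y": 0.022, "z": 0.01, "turn": 8, "grip": 0.2}, {"x": -0.12, "y": 0.044, "z": 0.02, "turn": 17, "grip": 0.2}, {"x": -0.18, "y": 0.066, "z": 0.03, "turn": 26, "grip": 0.2}, {"x": -0.24, "y": 0.088, "z": 0.04, "turn": 35, "grip": 0.2}, {"x": -0.3, "y": 0.11, "z": 0.05, "turn": 44, "grip": 0.2}, {"x": -0.36, "y": 0.132, "z": 0.06, "turn": 53.4, "grip": 0.2}, {"x": -0.41, "y": 0.15, "z": 0.07, "turn": 53.4, "grip": 0.2}, {"x": -0.429, "y": 0.155, "z": 0.08, "turn": 53.4, "grip": 0.2}])

```text
time: 1.2
tool_pos: [0.5576, -0.1734, 0.1504]
tool_rot: [3.142, -0.001, 2.65]
contact_force: [-0.1, -0.3, 0.2]
finger_gap: 0.602
grasp_force: 0.0
```

>>> move_arm(plan=[{"x": 0, "y": 0, "z": 0, "turn": 0, "grip": 0.2}, {"x": 0, "y": 0, "z": 0, "turn": 0, "grip": 0.2}])

```text
time: 1.45
tool_pos: [0.5555, -0.1766, 0.1514]
tool_rot: [-3.141, -0.0, 2.647]
contact_force: [-0.1, -0.3, 0.8]
finger_gap: 0.597
grasp_force: 0.0
```

Run:
```python
from h import *
s=telemetry.read_state();print(s["tool_pos"],s["tool_rot"],s["joint_positions"],s["finger_gap"],s["time"])
d=get_image("wrist");print(d["T"][:3,3])
for p in ([.5562,-.1763,.036],[.523,-.080,.034]): print(proj(d,p))
print(totool([.5562,-.1763,.016],0))
cv2.imwrite("pics/w1.png",d["frame"][:,:,::-1])
```

```text
[ 0.55554899 -0.17660931  0.15139183] [-3.14115082e+00 -9.60093122e-05  2.64691661e+00] [-3.95082967e-02  3.54494045e-01  4.23463170e-02  3.72616804e-04
 -1.25892909e+00 -2.02607844e+00] 0.5968760936311363 1.45
[ 0.48826261 -0.14042451  0.2946865 ]
[320.3926205  194.93607278]
[409.40450561 101.74389541]
[-0.00029025  0.00082679  0.13572387]
```

View pics/w1.png

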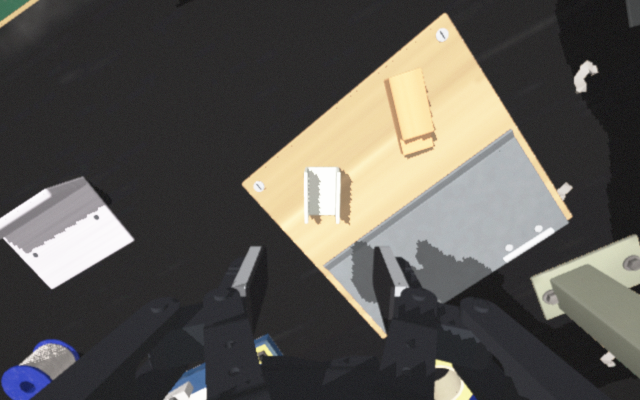

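The wrist view confirms both: channel top centre at about (322,193), predicted (320,195); batten full-height centre at about (412,106), predicted (409,102). I descend, grip and lift.

>>> move_arm(plan=[{"x": 0, "y": 0.001, "z": 0.05, "turn": 0, "grip": 0.2}, {"x": 0, "y": 0.001, "z": 0.09, "turn": 0, "grip": 0.2}, {"x": 0, "y": 0.001, "z": 0.115, "turn": 0, "grip": 0.2}, {"x": 0, "y": 0.001, "z": 0.13, "turn": 0, "grip": 0.2}, {"x": 0, "y": 0.001, "z": 0.135, "turn": 0, "grip": 0.2}, {"x": 0, "y": 0.001, "z": 0.135, "turn": 0, "grip": -1}, {"x": 0, "y": 0.001, "z": 0.135, "turn": 0, "grip": -1}, {"x": 0, "y": 0.001, "z": 0.135, "turn": 0, "grip": -1}], force=35)

```text
time: 2.5
tool_pos: [0.5573, -0.1751, 0.0174]
tool_rot: [3.141, 0.002, 2.648]
contact_force: [-0.1, -0.4, 3.9]
finger_gap: 0.339
grasp_force: 35.2
```

>>> move_arm(plan=[{"x": 0, "y": 0, "z": 0, "turn": 0, "grip": -1}, {"x": 0, "y": 0, "z": -0.03, "turn": 0, "grip": -1}, {"x": 0, "y": 0, "z": -0.08, "turn": 0, "grip": -1}, {"x": 0, "y": 0, "z": -0.13, "turn": 0, "grip": -1}, {"x": 0, "y": 0, "z": -0.13, "turn": 0, "grip": -1}])

```text
time: 3.12
tool_pos: [0.5591, -0.1755, 0.151]
tool_rot: [3.139, 0.009, 2.648]
contact_force: [1.0, -0.4, -0.6]
finger_gap: 0.345
grasp_force: 34.7
```

Run:
```python
from h import *
print(totool([.498,.215,.145],0), telemetry.read_state()["tool_rot"])
```

```text
[0.23885561 0.3148763  0.00489876] [3.1386542  0.00865757 2.64785367]
```

>>> move_arm(plan=[{"x": 0.03, "y": 0.04, "z": 0, "turn": 0, "grip": -1}, {"x": 0.065, "y": 0.085, "z": 0, "turn": 0, "grip": -1}, {"x": 0.1, "y": 0.13, "z": 0, "turn": 0, "grip": -1}, {"x": 0.135, "y": 0.175, "z": 0, "turn": 0, "grip": -1}, {"x": 0.17, "y": 0.22, "z": 0, "turn": 0, "grip": -1}, {"x": 0.205, "y": 0.265, "z": 0, "turn": 0, "grip": -1}, {"x": 0.227, "y": 0.297, "z": 0, "turn": 0, "grip": -1}, {"x": 0.234, "y": 0.306, "z": 0, "turn": 0, "grip": -1}])

```text
time: 4.12
tool_pos: [0.4947, 0.2073, 0.1453]
tool_rot: [-3.141, -0.001, 2.65]
contact_force: [0.4, -1.0, -0.3]
finger_gap: 0.34
grasp_force: 34.8
```

>>> move_arm(plan=[{"x": 0, "y": 0, "z": 0, "turn": 0, "grip": -1}, {"x": 0, "y": 0, "z": 0, "turn": 0, "grip": -1}])

```text
time: 4.38
tool_pos: [0.4956, 0.2043, 0.146]
tool_rot: [-3.141, -0.0, 2.646]
contact_force: [-0.6, -0.5, -0.3]
finger_gap: 0.346
grasp_force: 34.8
```

Run:
```python
from h import *
s=telemetry.read_state();print(s["tool_pos"],s["tool_rot"])
d=get_image("wrist")
for p in ([.498,.182,.065],[.563,.257,.065],[.563,.107,.065],[.433,.107,.065],[.433,.257,.065]): print(proj(d,p).round())
cv2.imwrite("pics/w2.png",d["frame"][:,:,::-1])
```

```text
[0.49563734 0.20430396 0.14602653] [-3.14096693e+00 -2.53342630e-04  2.64631487e+00]
[295. 224.]
[422. 250.]
[255. 327.]
[161. 196.]
[345.  93.]
```

View pics/w2.png

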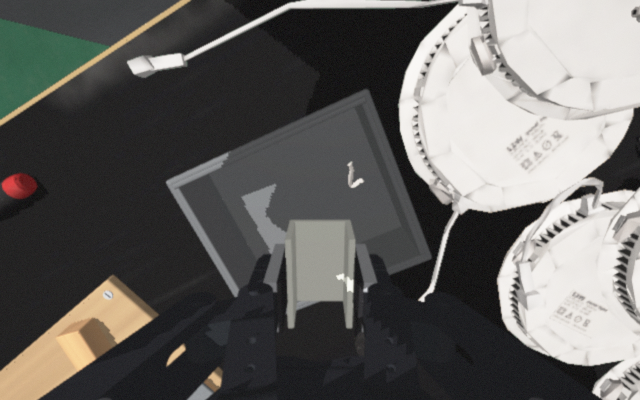

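The bin rim is at (168,183), (367,92), (430,260), within a few mm of the estimate, and the channel is held above it. I lower and release.

>>> move_arm(plan=[{"x": 0, "y": -0.01, "z": 0.04, "turn": 0, "grip": -1}, {"x": 0, "y": -0.01, "z": 0.08, "turn": 0, "grip": -1}, {"x": 0, "y": -0.01, "z": 0.1, "turn": 0, "grip": -1}, {"x": 0, "y": -0.01, "z": 0.1, "turn": 0, "grip": 0}, {"x": 0, "y": -0.01, "z": 0.1, "turn": 0, "grip": 0}, {"x": 0, "y": -0.01, "z": 0.1, "turn": 0, "grip": 0}, {"x": 0, "y": -0.01, "z": 0.05, "turn": 0, "grip": 0}, {"x": 0, "y": -0.01, "z": 0, "turn": 0, "grip": 0}])

```text
time: 5.42
tool_pos: [0.4909, 0.1965, 0.1482]
tool_rot: [3.141, 0.0, 2.648]
contact_force: [0.7, 1.4, -0.2]
finger_gap: 0.495
grasp_force: 0.0
```

>>> move_arm(plan=[{"x": 0, "y": 0, "z": 0, "turn": 0, "grip": 0.2}])

```text
time: 5.55
tool_pos: [0.4937, 0.1981, 0.1518]
tool_rot: [3.132, 0.006, 2.648]
contact_force: [0.1, 0.6, -0.6]
finger_gap: 0.596
grasp_force: 0.0
```

Run:
```python
from h import *
s=telemetry.read_state();print(s["tool_pos"],s["tool_rot"],s["joint_positions"])
print(totool([.522,-.081,.15],0), np.degrees(-(-.159-np.pi-(s["tool_rot"][2]-2*np.pi))))
```

```text
[0.49368662 0.19812502 0.15183398] [3.13214477 0.00563148 2.64795144] [ 6.77200121e-01  2.50227651e-01 -1.03949879e-01  1.61443996e-03
 -1.20572423e+00 -2.74217923e+00]
[-0.15717967 -0.23240066  0.00052353] -19.173529404023636
```

>>> move_arm(plan=[{"x": -0.025, "y": -0.035, "z": 0, "turn": -5, "grip": 0.2}, {"x": -0.055, "y": -0.08, "z": 0, "turn": -10, "grip": 0.2}, {"x": -0.085, "y": -0.125, "z": 0, "turn": -15, "grip": 0.2}, {"x": -0.12, "y": -0.17, "z": 0, "turn": -19.2, "grip": 0.2}, {"x": -0.15, "y": -0.215, "z": 0, "turn": -19.2, "grip": 0.2}, {"x": -0.158, "y": -0.23, "z": 0, "turn": -19.2, "grip": 0.2}, {"x": -0.158, "y": -0.23, "z": 0, "turn": -19.2, "grip": 0.2}, {"x": -0.158, "y": -0.23, "z": 0, "turn": -19.2, "grip": 0.2}])

```text
time: 6.55
tool_pos: [0.5209, -0.0799, 0.1463]
tool_rot: [3.141, 0.0, 2.983]
contact_force: [0.1, 0.2, -0.1]
finger_gap: 0.596
grasp_force: 0.0
```

Run:
```python
from h import *
s=telemetry.read_state();print(s["tool_pos"],s["tool_rot"])
print(totool([.522,-.081,.015],0))
d=get_image("wrist"); print(proj(d,[.522,-.081,.034]))
f=d["frame"]; hsv=cv2.cvtColor(f,cv2.COLOR_RGB2HSV); print(hsv[150:260:10,320].tolist())
crop(d,160,40,320,240,2,"w3.png")
```

```text
[ 0.52088815 -0.07992935  0.1463172 ] [3.14122195e+00 1.51092958e-04 2.98321251e+00]
[-0.00124695 -0.00093057  0.13131705]
[318.34501642 196.81306501]
[[19, 80, 235], [21, 73, 246], [16, 103, 233], [24, 61, 255], [24, 62, 255], [24, 63, 255], [24, 63, 254], [25, 62, 254], [23, 69, 254], [18, 85, 231], [23, 57, 253]]
```

View pics/w3.png

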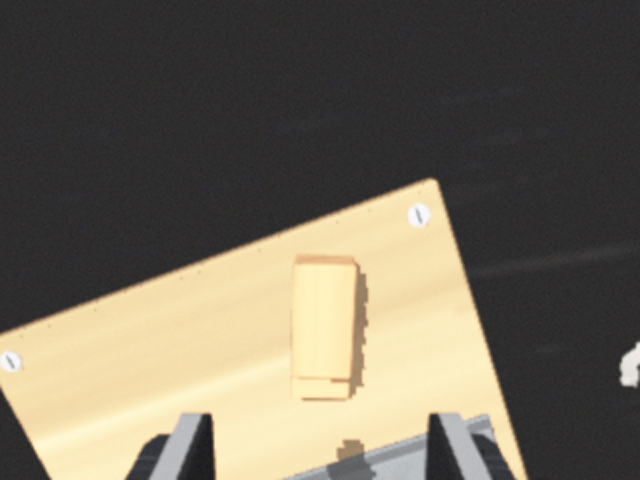

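The batten's full-height top is centred at pixel (322,201). That is about 3 mm off the estimate, so I correct, grip and lift.

>>> move_arm(plan=[{"x": -0.004, "y": 0.002, "z": 0.05, "turn": 0, "grip": 0.2}, {"x": -0.004, "y": 0.002, "z": 0.09, "turn": 0, "grip": 0.2}, {"x": -0.004, "y": 0.002, "z": 0.115, "turn": 0, "grip": 0.2}, {"x": -0.004, "y": 0.002, "z": 0.127, "turn": 0, "grip": 0.2}, {"x": -0.004, "y": 0.002, "z": 0.131, "turn": 0, "grip": 0.2}, {"x": -0.004, "y": 0.002, "z": 0.131, "turn": 0, "grip": -1}, {"x": -0.004, "y": 0.002, "z": 0.131, "turn": 0, "grip": -1}, {"x": -0.004, "y": 0.002, "z": 0.131, "turn": 0, "grip": -1}], force=40)

```text
time: 7.6
tool_pos: [0.5261, -0.0794, 0.0165]
tool_rot: [3.141, 0.002, 2.983]
contact_force: [-1.2, 1.1, 5.2]
finger_gap: 0.293
grasp_force: 39.7
```

>>> move_arm(plan=[{"x": 0, "y": 0, "z": 0, "turn": 0, "grip": -1}, {"x": 0, "y": 0, "z": -0.03, "turn": 0, "grip": -1}, {"x": 0, "y": 0, "z": -0.08, "turn": 0, "grip": -1}, {"x": 0, "y": 0, "z": -0.13, "turn": 0, "grip": -1}, {"x": 0, "y": 0, "z": -0.13, "turn": 0, "grip": -1}, {"x": 0, "y": 0, "z": -0.13, "turn": 0, "grip": -1}])

```text
time: 8.35
tool_pos: [0.5246, -0.0794, 0.1447]
tool_rot: [3.141, -0.001, 2.982]
contact_force: [-0.8, 0.1, -0.3]
finger_gap: 0.298
grasp_force: 39.1
```

Run:
```python
from h import *
s=telemetry.read_state();print(s["tool_pos"],s["tool_rot"])
print(totool([.485,.165,.15],0))
```

```text
[ 0.52456698 -0.07935651  0.14469921] [ 3.14106395e+00 -9.18544263e-04  2.98202975e+00]
[ 0.07789418  0.23496847 -0.00510502]
```

>>> move_arm(plan=[{"x": 0.012, "y": 0.035, "z": 0, "turn": 0, "grip": -1}, {"x": 0.027, "y": 0.08, "z": 0, "turn": 0, "grip": -1}, {"x": 0.042, "y": 0.125, "z": 0, "turn": 0, "grip": -1}, {"x": 0.057, "y": 0.17, "z": 0, "turn": 0, "grip": -1}, {"x": 0.07, "y": 0.21, "z": 0, "turn": 0, "grip": -1}, {"x": 0.078, "y": 0.232, "z": 0, "turn": 0, "grip": -1}, {"x": 0.078, "y": 0.232, "z": 0, "turn": 0, "grip": -1}])

```text
time: 9.22
tool_pos: [0.4837, 0.1628, 0.1436]
tool_rot: [-3.14, -0.003, 2.985]
contact_force: [0.1, -0.1, -0.9]
finger_gap: 0.3
grasp_force: 39.1
```

>>> move_arm(plan=[{"x": 0, "y": 0, "z": 0.04, "turn": 0, "grip": -1}, {"x": 0, "y": 0, "z": 0.08, "turn": 0, "grip": -1}, {"x": 0, "y": 0, "z": 0.095, "turn": 0, "grip": -1}, {"x": 0, "y": 0, "z": 0.095, "turn": 0, "grip": 0}, {"x": 0, "y": 0, "z": 0.095, "turn": 0, "grip": 0}, {"x": 0, "y": 0, "z": 0.095, "turn": 0, "grip": 0}, {"x": 0, "y": 0, "z": 0.05, "turn": 0, "grip": 0}, {"x": 0, "y": 0, "z": 0, "turn": 0, "grip": 0}])

```text
time: 10.22
tool_pos: [0.4847, 0.1617, 0.1469]
tool_rot: [-3.141, -0.0, 2.983]
contact_force: [1.2, 0.6, -0.4]
finger_gap: 0.501
grasp_force: 0.0
```

Run:
```python
from h import *
s=telemetry.read_state();print(s["tool_pos"],s["tool_rot"],s["joint_positions"])
# strip: upstand middle = front - (37.5+33.5)mm along strip x
yaw=.036; f=np.array([.5186,-.4196]); g=f-.071*np.array([np.cos(yaw),np.sin(yaw)]); print("grip",g)
print(totool([*g,.146],0))
```

```text
[0.48468747 0.16173392 0.14688997] [-3.14124051e+00 -1.44941802e-04  2.98259916e+00] [ 6.29152101e-01  2.21490653e-01 -1.54609881e-01  1.56465550e-04
 -1.19504769e+00 -2.35899934e+00]
grip [ 0.447646   -0.42215545]
[-0.05586985 -0.58238908  0.00108695]
```

>>> move_arm(plan=[{"x": -0.005, "y": -0.05, "z": 0, "turn": -10, "grip": 0.3}, {"x": -0.01, "y": -0.11, "z": 0, "turn": -20, "grip": 0.3}, {"x": -0.016, "y": -0.17, "z": 0, "turn": -30, "grip": 0.3}, {"x": -0.022, "y": -0.23, "z": 0, "turn": -40, "grip": 0.3}, {"x": -0.028, "y": -0.29, "z": 0, "turn": -50, "grip": 0.3}, {"x": -0.034, "y": -0.35, "z": 0, "turn": -60, "grip": 0.3}, {"x": -0.039, "y": -0.405, "z": 0, "turn": -70, "grip": 0.3}, {"x": -0.044, "y": -0.46, "z": 0, "turn": -80, "grip": 0.3}])

```text
time: 11.22
tool_pos: [0.4582, -0.2726, 0.1465]
tool_rot: [-3.139, 0.0, -1.981]
contact_force: [1.1, 0.7, 0.2]
finger_gap: 0.651
grasp_force: 0.0
```

>>> move_arm(plan=[{"x": 0.05, "y": -0.014, "z": 0, "turn": -10, "grip": 0.3}, {"x": 0.095, "y": -0.026, "z": 0, "turn": -21, "grip": 0.3}, {"x": 0.118, "y": -0.033, "z": 0, "turn": -21, "grip": 0.3}, {"x": 0.118, "y": -0.033, "z": 0, "turn": -21, "grip": 0.3}, {"x": 0.118, "y": -0.033, "z": 0, "turn": -21, "grip": 0.3}, {"x": 0.118, "y": -0.033, "z": 0, "turn": -21, "grip": 0.3}])

```text
time: 11.98
tool_pos: [0.441, -0.3912, 0.1459]
tool_rot: [-3.141, -0.0, -1.619]
contact_force: [-0.4, 0.9, 0.2]
finger_gap: 0.649
grasp_force: 0.0
```

Run:
```python
from h import *
s=telemetry.read_state();print(s["tool_pos"],s["tool_rot"],s["joint_positions"])
print(totool([.4476,-.4222,.013],0))
d=get_image("wrist"); 
yaw=.036;c=np.array([.5186,-.4196])
R=np.array([[np.cos(yaw),-np.sin(yaw)],[np.sin(yaw),np.cos(yaw)]])
for x,y,z in ((0,.055,.004),(0,-.055,.004),(-.067,.055,.045),(-.067,-.055,.045),(-.075,.055,.045),(-.075,-.055,.045)): print(x,y,proj(d,[*(c+R@[x,y]),z]).round(1))
cv2.imwrite("pics/w4.png",d["frame"][:,:,::-1])
t=get_image("top"); crop(t,150,122,300,148,2.6,"t4.png")
```

```text
[ 0.44098464 -0.39123806  0.14586412] [-3.14091203e+00 -1.81127784e-04 -1.61913303e+00] [-4.60763316e-01  3.69686759e-01  5.05724267e-02 -1.12586727e-04
 -1.25098584e+00  4.12462031e-01]
[ 0.03058207 -0.00801321  0.13287514]
0 0.055 [240.8 216.4]
0 -0.055 [220.5  94.4]
-0.067 0.055 [310.1 227.5]
-0.067 -0.055 [295.9  85.4]
-0.075 0.055 [319.8 226.7]
-0.075 -0.055 [307.   84.5]
```

View pics/w4.png

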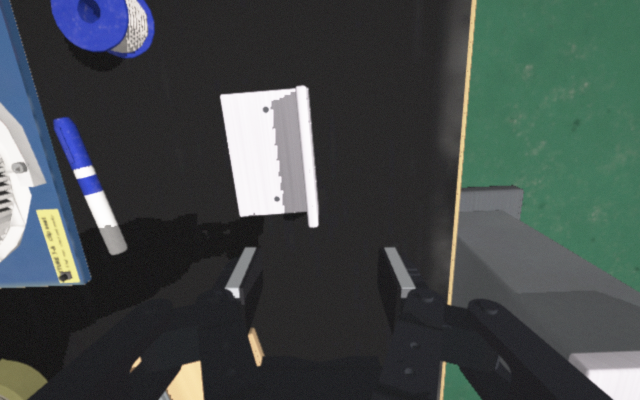

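View pics/t4.png

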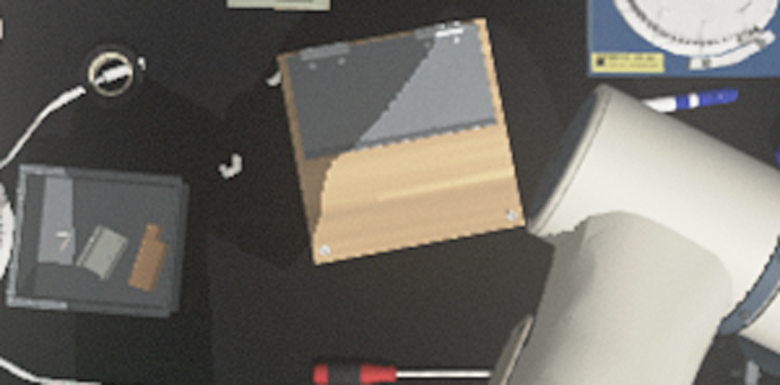

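The top view shows both offcuts inside the bin. The wrist view shows the strip's upstand from (302,88) to (315,226), within 2 px of prediction, so I grasp it.

>>> move_arm(plan=[{"x": 0.0305, "y": -0.008, "z": 0, "turn": -4.8, "grip": 0.2}, {"x": 0.0305, "y": -0.008, "z": 0.03, "turn": -4.8, "grip": 0.2}, {"x": 0.0305, "y": -0.008, "z": 0.07, "turn": -4.8, "grip": 0.2}, {"x": 0.0305, "y": -0.008, "z": 0.1, "turn": -4.8, "grip": 0.2}, {"x": 0.0305, "y": -0.008, "z": 0.12, "turn": -4.8, "grip": 0.2}, {"x": 0.0305, "y": -0.008, "z": 0.13, "turn": -4.8, "grip": 0.2}, {"x": 0.0305, "y": -0.008, "z": 0.133, "turn": -4.8, "grip": 0.2}, {"x": 0.0305, "y": -0.008, "z": 0.133, "turn": -4.8, "grip": 0.2}])

```text
time: 13.08
tool_pos: [0.4476, -0.4231, 0.0131]
tool_rot: [-3.141, -0.001, -1.536]
contact_force: [-0.8, 0.3, 0.5]
finger_gap: 0.601
grasp_force: 0.0
```

>>> move_arm(plan=[{"x": 0, "y": 0, "z": 0, "turn": 0, "grip": -1}, {"x": 0, "y": 0, "z": 0, "turn": 0, "grip": -1}, {"x": 0, "y": 0, "z": 0, "turn": 0, "grip": -1}, {"x": 0, "y": 0, "z": 0, "turn": 0, "grip": -1}, {"x": 0, "y": 0, "z": 0, "turn": 0, "grip": -1}, {"x": 0, "y": 0, "z": 0, "turn": 0, "grip": -1}], force=90)

```text
time: 13.82
tool_pos: [0.4475, -0.4232, 0.013]
tool_rot: [-3.141, -0.001, -1.536]
contact_force: [-0.6, 1.2, 6.2]
finger_gap: 0.081
grasp_force: 88.5
```

>>> move_arm(plan=[{"x": 0, "y": 0, "z": -0.02, "turn": 0, "grip": -1}, {"x": 0, "y": 0, "z": -0.06, "turn": 0, "grip": -1}, {"x": -0.03, "y": -0.006, "z": -0.085, "turn": -1, "grip": -1}, {"x": -0.075, "y": -0.015, "z": -0.085, "turn": -3, "grip": -1}, {"x": -0.125, "y": -0.026, "z": -0.085, "turn": -5, "grip": -1}, {"x": -0.175, "y": -0.037, "z": -0.085, "turn": -7, "grip": -1}, {"x": -0.225, "y": -0.048, "z": -0.085, "turn": -8.9, "grip": -1}, {"x": -0.265, "y": -0.056, "z": -0.085, "turn": -8.9, "grip": -1}])

```text
time: 14.82
tool_pos: [0.4931, -0.1542, 0.0964]
tool_rot: [3.139, 0.001, -1.38]
contact_force: [0.3, 0.2, -0.6]
finger_gap: 0.076
grasp_force: 87.9
```

>>> move_arm(plan=[{"x": 0, "y": 0, "z": 0, "turn": 0, "grip": -1}, {"x": 0, "y": 0, "z": 0, "turn": 0, "grip": -1}, {"x": 0, "y": 0, "z": 0, "turn": 0, "grip": -1}])

```text
time: 15.2
tool_pos: [0.4935, -0.1569, 0.0969]
tool_rot: [3.141, 0.0, -1.382]
contact_force: [-0.4, -1.1, -1.5]
finger_gap: 0.079
grasp_force: 87.9
```

Run:
```python
from h import *
s=telemetry.read_state();print(s["tool_pos"],s["tool_rot"],s["contact_force"],s["finger_gap"],s["joint_positions"])
print(totool([.4991,-.1300,.025],0), "turn",-np.degrees(-1.381-s["tool_rot"][2]))
d=get_image("wrist")
def bd(x,y,z,yaw=.19): return [.6032+x*np.cos(yaw)-y*np.sin(yaw),-.110+x*np.sin(yaw)+y*np.cos(yaw),z]
for p in ((-.11,.11,.012),(-.11,-.11,.012),(.11,-.11,.012),(-.002,.1,.023),(-.002,-.1,.023)): print(p,proj(d,bd(*p)).round())
cv2.imwrite("pics/w5.png",d["frame"][:,:,::-1])
```

```text
[ 0.49347284 -0.15693095  0.09694491] [ 3.14064595e+00  2.31059496e-04 -1.38242625e+00] [-0.41904378 -1.13099283 -1.49016817] 0.07870190676738617 [-5.15742470e-03  2.75843044e-01 -2.18508070e-01 -5.07237383e-05
 -1.07741868e+00  1.93551656e-01]
[-0.02538421 -0.01063876  0.07194074] turn -0.08171805610163298
(-0.11, 0.11, 0.012) [312. 352.]
(-0.11, -0.11, 0.012) [309.  85.]
(0.11, -0.11, 0.012) [-19.  85.]
(-0.002, 0.1, 0.023) [181. 352.]
(-0.002, -0.1, 0.023) [142. 101.]
```

View pics/w5.png

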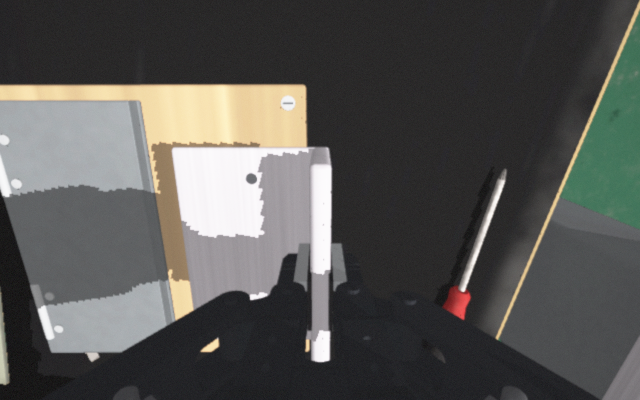

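Board corner at (306,85) versus predicted (309,85), and cover corner at (140,101) versus (142,101). The strip is square, so I lay it on the apron.

>>> move_arm(plan=[{"x": -0.02, "y": -0.009, "z": 0, "turn": 0, "grip": -1}, {"x": -0.0254, "y": -0.0106, "z": 0.02, "turn": 0, "grip": -1}, {"x": -0.0254, "y": -0.0106, "z": 0.045, "turn": 0, "grip": -1}, {"x": -0.0254, "y": -0.0106, "z": 0.06, "turn": 0, "grip": -1}, {"x": -0.0254, "y": -0.0106, "z": 0.067, "turn": 0, "grip": -1}, {"x": -0.0254, "y": -0.0106, "z": 0.07, "turn": 0, "grip": -1}, {"x": -0.0254, "y": -0.0106, "z": 0.071, "turn": 0, "grip": -1}, {"x": -0.0254, "y": -0.0106, "z": 0.071, "turn": 0, "grip": -1}])

```text
time: 16.25
tool_pos: [0.5, -0.1293, 0.0269]
tool_rot: [-3.141, -0.0, -1.381]
contact_force: [-0.0, 0.3, -0.9]
finger_gap: 0.076
grasp_force: 87.9
```

Run:
```python
from h import *
s=telemetry.read_state();print(s["tool_pos"],s["tool_rot"],s["contact_force"],s["finger_gap"])
print(totool([.6032-.041*.982,-.110-.041*.189,.025],0))
```

```text
[ 0.49998379 -0.12925002  0.02687561] [-3.14057989e+00 -2.53948083e-04 -1.38107860e+00] [-0.02683861  0.26858518 -0.85314207] 0.07590705129844762
[ 0.00057687 -0.0639916   0.00194056]
```

>>> move_arm(plan=[{"x": 0, "y": 0, "z": 0.0005, "turn": 0, "grip": -1}, {"x": 0, "y": 0, "z": 0.001, "turn": 0, "grip": -1}, {"x": 0, "y": 0, "z": 0.0015, "turn": 0, "grip": -1}, {"x": 0, "y": 0, "z": 0.0015, "turn": 0, "grip": -1}])

```text
time: 16.75
tool_pos: [0.4996, -0.1292, 0.025]
tool_rot: [-3.142, -0.0, -1.381]
contact_force: [-1.1, 0.1, 1.4]
finger_gap: 0.075
grasp_force: 88.2
```

>>> move_arm(plan=[{"x": 0, "y": 0, "z": 0.0005, "turn": 0, "grip": -1}, {"x": 0, "y": 0, "z": 0.0005, "turn": 0, "grip": -1}])

```text
time: 17.0
tool_pos: [0.4996, -0.1292, 0.025]
tool_rot: [-3.141, -0.0, -1.381]
contact_force: [-3.4, 2.0, 6.0]
finger_gap: 0.075
grasp_force: 89.1
```

Contact is made at about 6 N. I slide in.

>>> move_arm(plan=[{"x": 0, "y": -0.006, "z": -0.0003, "turn": 0, "grip": -1}, {"x": 0, "y": -0.014, "z": -0.0003, "turn": 0, "grip": -1}, {"x": 0, "y": -0.022, "z": -0.0003, "turn": 0, "grip": -1}, {"x": 0, "y": -0.03, "z": -0.0003, "turn": 0, "grip": -1}, {"x": 0, "y": -0.034, "z": -0.0003, "turn": 0, "grip": -1}, {"x": 0, "y": -0.038, "z": -0.0003, "turn": 0, "grip": -1}, {"x": 0, "y": -0.042, "z": -0.0003, "turn": 0, "grip": -1}, {"x": 0, "y": -0.042, "z": -0.0003, "turn": 0, "grip": -1}])

```text
time: 18.0
tool_pos: [0.5415, -0.1215, 0.025]
tool_rot: [-3.141, -0.001, -1.381]
contact_force: [-2.6, 0.0, 4.6]
finger_gap: 0.076
grasp_force: 88.9
```

Run:
```python
from h import *
s=telemetry.read_state();print(s["tool_pos"],s["tool_rot"],s["contact_force"],s["finger_gap"])
print(totool([.6032-.039*.982,-.110-.039*.189,.025],0))
d=get_image("wrist"); cv2.imwrite("pics/w6.png",d["frame"][:,:,::-1])
```

```text
[ 0.54150973 -0.12148503  0.02497203] [-3.14139432e+00 -6.39625152e-04 -1.38078136e+00] [-2.56705795  0.01385668  4.61478312] 0.07555914291093511
[ 3.78217549e-04 -2.37482813e-02 -2.30171702e-05]
```

View pics/w6.png

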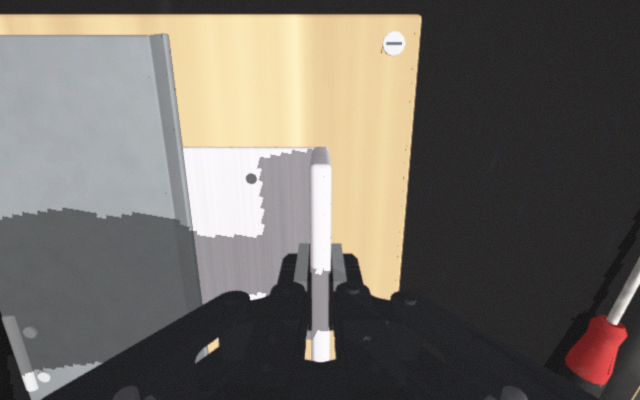

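The leaf now runs under the hem at about (185,150)–(203,300), and the cover is still down. I continue to the stop.

>>> move_arm(plan=[{"x": 0, "y": -0.004, "z": 0, "turn": 0, "grip": -1}, {"x": 0, "y": -0.008, "z": 0, "turn": 0, "grip": -1}, {"x": 0, "y": -0.012, "z": 0, "turn": 0, "grip": -1}, {"x": 0, "y": -0.016, "z": 0, "turn": 0, "grip": -1}, {"x": 0, "y": -0.019, "z": 0, "turn": 0, "grip": -1}, {"x": 0, "y": -0.02, "z": 0, "turn": 0, "grip": -1}, {"x": 0, "y": -0.021, "z": 0, "turn": 0, "grip": -1}, {"x": 0, "y": -0.021, "z": 0, "turn": 0, "grip": -1}])

```text
time: 19.05
tool_pos: [0.5616, -0.1176, 0.025]
tool_rot: [3.141, -0.001, -1.381]
contact_force: [-4.2, 0.4, 6.5]
finger_gap: 0.077
grasp_force: 89.1
```

>>> move_arm(plan=[{"x": 0, "y": -0.001, "z": 0, "turn": 0, "grip": -1}, {"x": 0, "y": -0.002, "z": 0, "turn": 0, "grip": -1}, {"x": 0, "y": -0.002, "z": 0, "turn": 0, "grip": -1}])

```text
time: 19.42
tool_pos: [0.5636, -0.1172, 0.025]
tool_rot: [3.141, -0.0, -1.381]
contact_force: [-4.8, -0.6, 6.2]
finger_gap: 0.083
grasp_force: 89.1
```

>>> move_arm(plan=[{"x": 0, "y": -0.001, "z": 0, "turn": 0, "grip": -1}, {"x": 0, "y": -0.001, "z": 0, "turn": 0, "grip": -1}])

```text
time: 19.68
tool_pos: [0.5645, -0.117, 0.025]
tool_rot: [3.141, -0.0, -1.381]
contact_force: [-3.6, -0.7, 5.9]
finger_gap: 0.081
grasp_force: 89.1
```

Horizontal force is still only friction, so I keep creeping forward.

>>> move_arm(plan=[{"x": 0, "y": -0.001, "z": 0, "turn": 0, "grip": -1}, {"x": 0, "y": -0.001, "z": 0, "turn": 0, "grip": -1}])

```text
time: 19.92
tool_pos: [0.5655, -0.1168, 0.025]
tool_rot: [3.141, -0.0, -1.381]
contact_force: [-3.4, -1.0, 6.9]
finger_gap: 0.076
grasp_force: 89.1
```

>>> move_arm(plan=[{"x": 0, "y": -0.001, "z": 0, "turn": 0, "grip": -1}, {"x": 0, "y": -0.001, "z": 0, "turn": 0, "grip": -1}])

```text
time: 20.18
tool_pos: [0.5665, -0.1166, 0.025]
tool_rot: [3.141, -0.0, -1.381]
contact_force: [-4.0, -1.0, 5.9]
finger_gap: 0.078
grasp_force: 89.1
```

>>> move_arm(plan=[{"x": 0, "y": -0.0005, "z": 0, "turn": 0, "grip": -1}, {"x": 0, "y": -0.0005, "z": 0, "turn": 0, "grip": -1}])

```text
time: 20.42
tool_pos: [0.5669, -0.1166, 0.025]
tool_rot: [3.141, -0.0, -1.381]
contact_force: [-5.2, -0.9, 6.0]
finger_gap: 0.083
grasp_force: 89.1
```

>>> move_arm(plan=[{"x": 0, "y": -0.001, "z": 0, "turn": 0, "grip": -1}, {"x": 0, "y": -0.001, "z": 0, "turn": 0, "grip": -1}])

```text
time: 20.68
tool_pos: [0.5679, -0.1164, 0.025]
tool_rot: [3.141, -0.0, -1.381]
contact_force: [-4.4, -1.1, 6.7]
finger_gap: 0.076
grasp_force: 89.1
```

>>> move_arm(plan=[{"x": 0, "y": -0.0005, "z": 0, "turn": 0, "grip": -1}, {"x": 0, "y": -0.0005, "z": 0, "turn": 0, "grip": -1}])

```text
time: 20.92
tool_pos: [0.5679, -0.1164, 0.025]
tool_rot: [3.14, -0.0, -1.381]
contact_force: [-6.5, -1.0, 7.5]
finger_gap: 0.081
grasp_force: 89.3
```

>>> move_arm(plan=[{"x": 0, "y": -0.0005, "z": 0, "turn": 0, "grip": -1}, {"x": 0, "y": -0.0005, "z": 0, "turn": 0, "grip": -1}])

```text
time: 21.18
tool_pos: [0.5679, -0.1164, 0.025]
tool_rot: [3.139, -0.0, -1.381]
contact_force: [-7.2, -1.2, 8.9]
finger_gap: 0.077
grasp_force: 89.5
```

>>> move_arm(plan=[{"x": 0, "y": 0, "z": 0.0003, "turn": 0, "grip": -1}, {"x": 0, "y": 0, "z": 0.0003, "turn": 0, "grip": -1}, {"x": 0, "y": 0, "z": 0.0003, "turn": 0, "grip": -1}])

```text
time: 21.55
tool_pos: [0.5679, -0.1164, 0.025]
tool_rot: [3.139, -0.0, -1.381]
contact_force: [-8.9, -0.9, 10.5]
finger_gap: 0.081
grasp_force: 89.8
```

Run:
```python
from h import *
for i in range(3):
    t=get_image("top"); s=telemetry.read_state();print(s["tool_pos"],s["contact_force"])
R=np.array([[.982,.189],[-.189,.982]]);print("board frame TCP",R@(s["tool_pos"][:2]-[.6032,-.110]))
crop(t,150,122,300,148,2.6,"t7.png")
```

```text
[ 0.56788438 -0.11639138  0.02497961] [-8.13775691 -0.7966343   9.21913952]
[ 0.56789259 -0.11639473  0.02497174] [-8.05955537 -1.26140882 11.05241814]
[ 0.56785856 -0.11638056  0.02496332] [-9.40710459 -0.47296914 10.78674002]
board frame TCP [-0.03591122  0.00041382]
```

View pics/t7.png

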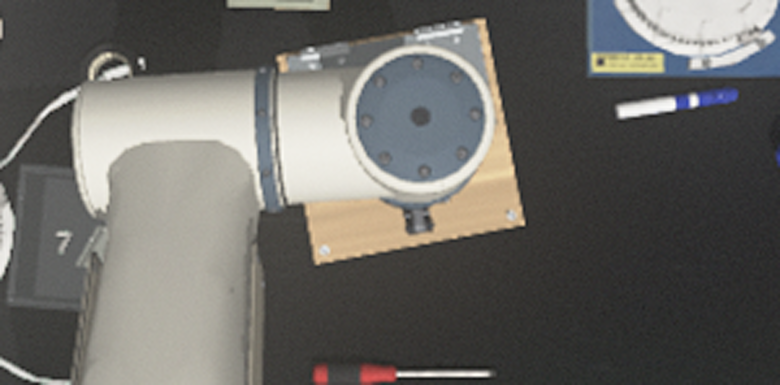

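The strip is stopped at the rib: no travel for the last 1 mm commanded, and horizontal force up to about 8–9 N. It presses at about 10.5 N, square and centred to under 1 mm, and the bystanders are untouched. I hand it in.

```bash
python3 -c "
from workcell import order
print(order.close_job())"
```

```text
the job is handed in; nothing more can be done
None
```

I handed the job in at about 22 s: both offcuts are in the bin, and the strip is under the cover against the stop, square and centred to within about 1 mm, still gripped and pressed down at about 10.5 N; no judging result was returned.

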